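# Pack a filter kit in layers: marker below, filter box above

## Robot

A 6-joint arm with a two-finger parallel gripper is mounted at the origin on a cart in front of the work surface, level with it; the furniture and walls round the work are solid. World frame = base frame: x ahead of the robot, y to its left, z up, the work surface at z = 0. Lengths are in m, angles in rad, forces in N, time in s.
With the tool pointing down it reaches from about 0.3 to 0.775 m from the base axis. Payload 14.6 kg.
Tool frame: the origin (TCP) lies at the very end of the fingers, on their centre line; the grasp point (between the pads) lies 19 mm behind it (ctrl.hold_point_z is the z of the grasp point in the tool frame, in m); z points along the fingers, y is the direction in which the jaws open and shut (so a half turn about z gives the same grasp; the last joint's range is limited). The gripper opens to 94 mm and grips with 3 to 60 N. Pads are 16 mm wide; open, the fingers measure 119 mm over their backs; the gripper's body (75 mm by 177 mm) begins 78 mm behind the grasp point.
Start: joints at [-1.353, 0.3, 1.521, -0, 1.321, -0.067], TCP at [0.155, -0.528, 0.171] pointing down, gripper open.
Joint ranges: [-3.03, 3.03], [-0.79, 2.21], [0.23, 2.52], [-1.04, 4.18], [0, 3.07], [-2.55, 2.55]. Speed limits (rad/s): [2.22, 2.22, 2.57, 3.14, 3.14, 3.14].

## Interface

Orientations are given as [roll, pitch, yaw] about the fixed x, y, z axes, in that order (R = Rz(yaw) Ry(pitch) Rx(roll)).
In Python, from station import ctrl, cams, hand_in gives the robot as it stands.
- The arm moves only by the tool servo_tool, never from a script. Its argument "rows" is a list of rows, each a list of 7 numbers: the shift along the world's x, y, z in m, then the turn, a rotation vector about the world's x, y, z in rad, then the gripper command: -1 is shut, 1 is fully open, values between are in proportion. A call has exactly 8 rows; each row is the pose to reach, as a shift and turn from the pose measured when the call began; what a row does not reach only later rows make up. A row lasts 1/12 s, in which the tool goes at most 41.7 mm and 7.16 degrees, less where a joint would pass 70% of its speed; a pose out of reach is approached as far as the arm can. A call with a gripper value outside its range is refused whole. The fingers move at their own pace and stop on an object; "newtons" is the grip in N (left out, the last holds). Time passes only in rows, so rows that repeat a pose let the fingers close, or fill a call up. It gives the time, the measured TCP pose, the force and the opening at its end, in the units of the state.
- ctrl.get_obs(): the state, without advancing time (a new reading comes with each control period).
- cams.camera(name): name is "scene" or "top"; returns a dict with "image" (400x640x3 uint8, red, green, blue), "depth" (400x640 float32, m along the optical axis (not along the pixel's ray), 0 where there is no reading), "fx", "fy", "cx", "cy" (pixels), "rvec" (rotation vector, rad) and "tvec" (3), from world to camera coordinates, as OpenCV has them. Camera axes: x right, y down, z forward; pixel columns grow to the right and rows downward; lengths in m; the calibration is good to about 2 mm. A picture is of the moment at which its call begins.
- hand_in(): hands the job in, once; it reports no verdict.
Trained networks look in a picture, given as the dict that the camera call returned (one of the last four; its "shot" number tells which), for a name from the list of things; names that differ only in an ending like _2 or _b are one class to them, and where a whole thing is asked for, a point or a joint stands for the part that bears it (a point fixed in the world has none). Each returns a list of dicts, best first, with "p" (0 to 1); they miss things now and then, are a little off and sometimes report something else, mostly with a low value. They report only what shows in the picture. A call takes as long as a camera call.
- cams.spot_in(picture, name): "box" ([left, top, right, bottom] as shares, 0 to 1, of the picture: columns of its width, rows of its height, round what is visible of it).
- cams.place_of(picture, name): "at" ([column, row] as shares, 0 to 1, of the picture: columns of its width, rows of its height: a listed point, or the origin of a listed thing).
The state is a dict: "time_s": time; "qpos": joint angles; "joint_vel": joint speeds; "tau": joint torques, N m; "ee_pos": TCP position; "eef_rot": TCP orientation; "force": force on the tool from outside, world axes, zero at the start; "moment": the same for the moment, N m; "grip_width": finger opening in m.
Only numpy, scipy, OpenCV 4.12 (cv2) and the standard library are available. Lean on these libraries where they do the work, as an engineer would, in place of code of your own. Each camera call takes 0.05 s, during which the arm holds its last target.

## Task

Pack the filter kit in its layers: lay the thick marker (not the thin pen) flat in the empty groove across the tray, then push the box of filter discs along the tray, between its guide rails and over the marker, until it is fully home against the end stop. The box stays on the tray the whole time; leave the thin pen, the sample bottles and the timer where they are, and let go of everything.

Things in the scene. Friction and masses are not known exactly. Their poses are not given: they have to be found in the camera images.
- kit: Fixed grey kit tray, metal groove floor, 320 (x) by 176 mm (y). Origin: centre of underside, on the bench. x runs along it to the end stop, z up. Deck 28 mm above the bench. End stop: wall at x = 150 to 160 mm, 24 mm above the deck. Rails along x, 12 mm high, 8 thick, inner faces at y = +-61 mm (+-64 past the groove), broken at the groove. Open end x = -160 mm; the filter box starts on the deck near it.
- groove (a point): Centre of the floor of the tray's groove, at x = 95 mm, y = 0 of the tray, 6 mm above the bench (22 mm below the deck); axes as the tray's. The groove runs along y: 156 mm long, 30 mm wide (x), open above, with a finger scoop of the same depth in its middle, 80 (x) by 50 mm (y). The marker lies wholly below the deck in it.
- marker_center (a point): Centre of the thick black felt marker, 133 mm long along its y, 17 mm wide (x), 19 mm high (z), 20 g, lying on the bench; it does not roll. Its centre is 9 mm above what it lies on.
- filter_box_center (a point): Centre of the square white card box of filter discs, 110 x 110 x 55 mm, about 0.09 kg (varies), too wide to grasp; x and y about along the tray's. On the deck its centre is 55.5 mm above the bench. Home against the end stop its centre is at x = 95 mm, y = about 0 of the tray and it covers the groove. It slides easily (about 0.5 N).
- pen_center (a point): Centre of the thin pen (bystander), 143 mm long along its y, 11 mm wide, 13 mm high, lying on the bench; it may have changed places with the marker.
- bottle_small: Small white sample bottle with black cap (bystander), 37 mm diameter, 81 mm high; origin at the centre of its underside.
- bottle_large: Larger white sample bottle with black cap (bystander), 42 mm diameter, 93 mm high; origin at the centre of its underside.
- timer: Round kitchen-type timer (bystander), 62 mm diameter, 38 mm high; origin at the centre of its underside.

How it is judged:
By the outcome, as a careful person would: the job done as asked, in the order asked, and still so for the second after the job is handed in, with the robot touching nothing.
It also fails if it takes over 51 s, if anything falls off the work surface, if the arm or the gripper's body presses on something with over 40 N, if the wrist force passes 120 N, or if a joint passes its speed limit or range.

## Working session

There is one attempt and no reset: what is moved stays moved. The work goes in short steps, Python scripts to look and compute and a tool call to move; the robot and the scene stay as the last step left them, time stands still between calls to the robot, and variables do not carry over. Pictures are saved under pics/ and viewed, and the job is handed in when it is done.

Besides the shell and the picture viewer there is one more tool, called after ">>>" as name(argument=value, ...) on one line, values as JSON. servo_tool: Moves the arm, as the interface text tells. Its arguments: {"type":"object","properties":{"rows":{"type":"array"},"newtons":{"type":"number"}},"required":["rows"]}

```bash
mkdir -p pics; ls; cat > h.py <<'E'
import numpy as np, cv2
from station import ctrl, cams
def Rt(p):
    R=cv2.Rodrigues(np.array(p["rvec"],float))[0]; return R,np.array(p["tvec"],float).ravel()
def ray(p,u,v,z):
    R,t=Rt(p); d=R.T@np.array([(u-p["cx"])/p["fx"],(v-p["cy"])/p["fy"],1.]); c=-R.T@t
    return c+d*(z-c[2])/d[2]
def cloud(p):
    R,t=Rt(p); D=p["depth"].astype(float); v,u=np.mgrid[:400,:640]
    P=np.stack([(u-p["cx"])/p["fx"]*D,(v-p["cy"])/p["fy"]*D,D],-1)
    W=(P-t)@R; W[D==0]=np.nan; return W
def save(p,n): cv2.imwrite(f"pics/{n}.png",p["image"][:,:,::-1])
E
python3 - <<'E'
from h import *
o=ctrl.get_obs(); print({k:np.round(v,3).tolist() for k,v in o.items()}, ctrl.hold_point_z)
Z=dict(groove=.006,marker_center=.009,filter_box_center=.0555,pen_center=.0065,bottle_small=0,bottle_large=0,timer=0,kit=0)
for c in("top","scene"):
    p=cams.camera(c); save(p,c+"0"); print(c,-Rt(p)[0].T@Rt(p)[1])
    for n,z in Z.items():
        for r in cams.place_of(p,n)[:2]:
            u,v=r["at"][0]*640,r["at"][1]*400
            print(n,round(r["p"],2),round(u),round(v),ray(p,u,v,z).round(4))
E
```

```text
pics
{'time_s': 0.0, 'qpos': [-1.353, 0.3, 1.522, -0.0, 1.321, -0.067], 'joint_vel': [-0.0, 0.0, 0.001, 0.001, 0.002, -0.001], 'tau': [-0.003, -53.181, -35.273, 0.071, 0.024, -0.0], 'ee_pos': [0.154, -0.528, 0.171], 'eef_rot': [-3.14, -0.0, 0.285], 'force': [-0.03, 0.195, -0.125], 'moment': [-0.051, 0.016, -0.021], 'grip_width': 0.094} -0.0188
top [ 0.4905499  -0.09502966  1.37246737]
groove 0.71 220 214 [0.5789 0.2251 0.006 ]
marker_center 0.76 393 204 [ 0.611  -0.2901  0.009 ]
filter_box_center 0.84 279 237 [0.5116 0.0454 0.0555]
pen_center 0.72 383 261 [ 0.443  -0.2595  0.0065]
bottle_small 0.51 383 167 [ 0.7254 -0.2624  0.    ]
bottle_large 0.65 340 154 [ 0.7629 -0.1327  0.    ]
timer 0.64 396 203 [ 0.6152 -0.2978  0.    ]
timer 0.53 449 240 [ 0.5064 -0.4547  0.    ]
kit 0.64 253 225 [0.5488 0.1279 0.    ]
scene [ 0.26633221 -0.68476263  0.84655053]
groove 0.79 254 148 [0.5792 0.2221 0.006 ]
marker_center 0.54 364 264 [ 0.6255 -0.2906  0.009 ]
filter_box_center 0.61 258 181 [0.5137 0.0425 0.0555]
pen_center 0.78 293 295 [ 0.4423 -0.2724  0.0065]
pen_center 0.62 388 241 [ 0.7163 -0.2646  0.0065]
bottle_small 0.73 392 240 [ 0.7313 -0.2639  0.    ]
bottle_large 0.94 371 201 [ 0.7593 -0.1322 -0.    ]
timer 0.89 362 349 [ 0.5073 -0.4506  0.    ]
kit 0.87 254 168 [0.545  0.1474 0.    ]
```

View pics/top0.png

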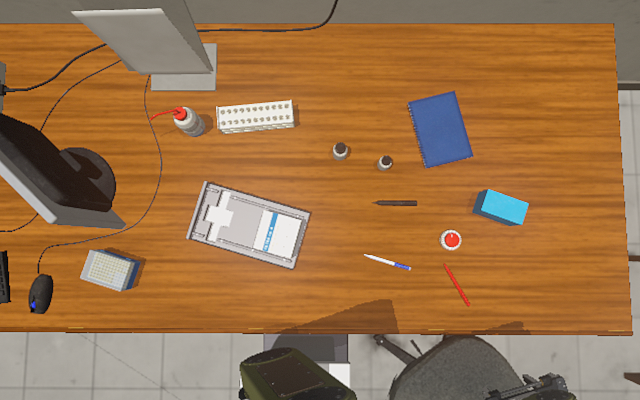

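View pics/scene0.png

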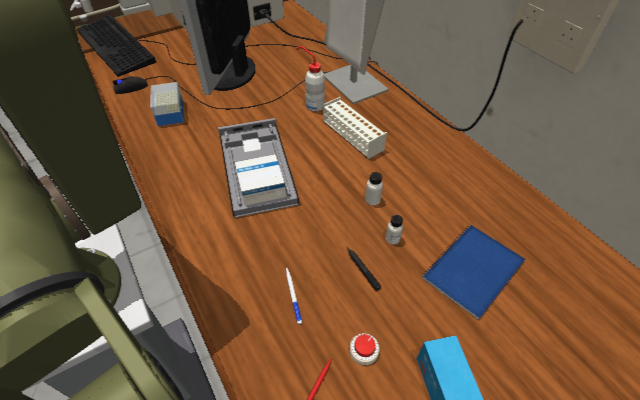

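```bash
python3 - <<'E'
from h import *
from scipy.optimize import minimize
for c,bm in(("top",(370,195,422,212)),("scene",(340,242,386,296))):
    p=cams.camera(c); W=cloud(p); I=p["image"].astype(int)
    # marker
    m=np.zeros((400,640),bool); m[bm[1]:bm[3],bm[0]:bm[2]]=1
    m&=(I.max(-1)<75)&(W[...,2]<.05)
    P=W[m]; P=P[~np.isnan(P).any(1)]
    v,u=np.nonzero(m); Q=np.array([ray(p,a,b,.012) for a,b in zip(u,v)])[:,:2]
    for X in(Q,P[:,:2]):
        (cx,cy),(w,h),a=cv2.minAreaRect(X.astype(np.float32)); mu=X.mean(0)
        e,V=np.linalg.eigh(np.cov((X-mu).T)); d=V[:,1]
        print(c,"marker",len(X),(round(cx,4),round(cy,4)),round(w,3),round(h,3),a,"dir",np.degrees(np.arctan2(d[1],d[0])))
    print("mz",np.percentile(P[:,2],[5,50,95]).round(4))
    # box top
    B=(abs(W[...,2]-.083)<.006)&(abs(W[...,0]-.51)<.12)&(abs(W[...,1]-.045)<.12)
    X=W[B]; r=cv2.minAreaRect(X[:,:2].astype(np.float32)); print(c,"boxtop",B.sum(),np.median(X[:,2]),r)
    K=(W[...,2]>.02)&(W[...,2]<.1)&(abs(W[...,0]-.55)<.2)&(abs(W[...,1]-.13)<.22)
    n,l,s,cc=cv2.connectedComponentsWithStats(K.astype(np.uint8)); k=1+np.argmax(s[1:,4])
    X=W[l==k]; r=cv2.minAreaRect(X[:,:2].astype(np.float32)); print(c,"kit",s[k],r)
    x0,y0,x1,y1=(180,170,320,275) if c=="top" else(205,105,310,225)
    cv2.imwrite(f"pics/{c}_z.png",cv2.resize(p["image"][y0:y1,x0:x1,::-1],None,fx=5 if c=="top" else 4.8,fy=5 if c=="top" else 4.8,interpolation=cv2.INTER_CUBIC))
E
```

```text
top marker 32 (0.6147, -0.3004) 0.012 0.107 0.257909893989563 dir 89.57452785641776
top marker 32 (0.6146, -0.3006) 0.107 0.012 89.84679412841797 dir 89.38476315471313
mz [0.0096 0.0148 0.0194]
top boxtop 1515 0.08381600863150951 ((0.5213796496391296, 0.048480451107025146), (0.11081824451684952, 0.11015959829092026), 74.911376953125)
top kit [ 185  180  124   90 5902] ((0.5477381348609924, 0.13830947875976562), (0.32046589255332947, 0.17636407911777496), 73.76332092285156)
scene marker 309 (0.615, -0.2989) 0.126 0.017 89.14495086669922 dir 89.00834727799374
scene marker 309 (0.6146, -0.2971) 0.126 0.016 89.52165222167969 dir 89.31205478260328
mz [0.0084 0.0151 0.0191]
scene boxtop 1347 0.08411070083273899 ((0.5207746624946594, 0.04851154983043671), (0.11600563675165176, 0.10991783440113068), 74.50808715820312)
scene kit [ 218  118   80   96 4998] ((0.5472366213798523, 0.13773882389068604), (0.32586854696273804, 0.17623955011367798), 73.71495056152344)
```

View pics/top_z.png

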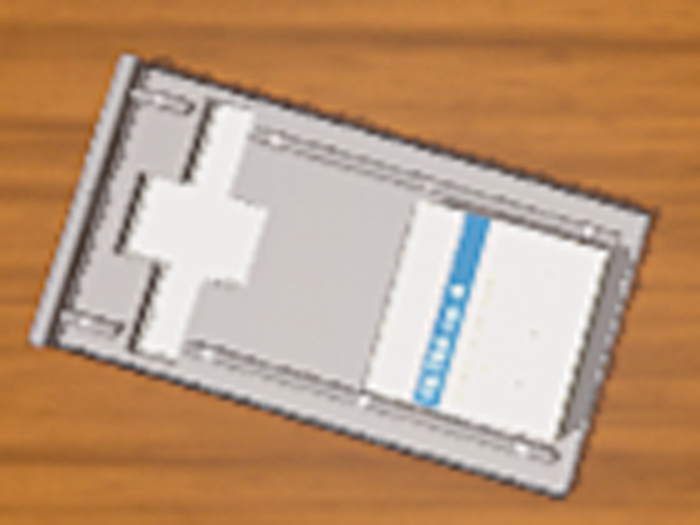

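View pics/scene_z.png

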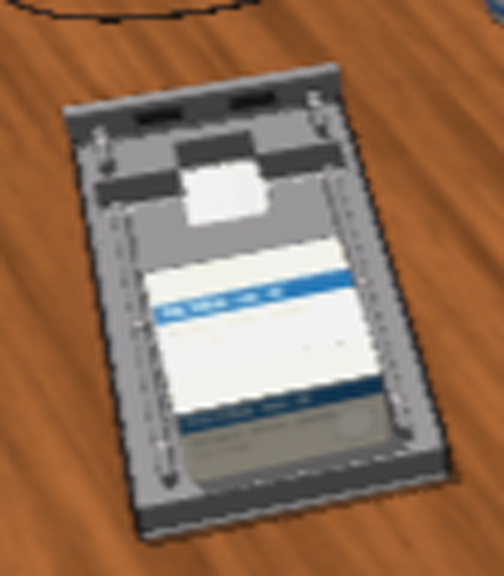

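```bash
python3 - <<'E'
from h import *
K=np.array([.5475,.138]); a=np.radians(73.75); ex=np.array([np.cos(a),np.sin(a)]); ey=np.array([-ex[1],ex[0]])
for c in("top","scene"):
    p=cams.camera(c); W=cloud(p)
    m=(W[...,2]>.006)&(W[...,2]<.05)&(abs(W[...,0]-.615)<.03)&(abs(W[...,1]+.297)<.09)
    X=W[m]; r=cv2.minAreaRect(X[:,:2].astype(np.float32)); print(c,m.sum(),r, X[:,1].min(),X[:,1].max())
    for lo in np.arange(-.38,-.21,.02):
        s=X[(X[:,1]>=lo)&(X[:,1]<lo+.02)]
        if len(s): print(round(lo,2),len(s),s[:,0].mean().round(4),s[:,2].max().round(4))
    L=np.stack([(W[...,:2]-K)@ex,(W[...,:2]-K)@ey],-1)
    g=(W[...,2]<.014)&(abs(L[...,0]-.095)<.06)&(abs(L[...,1])<.085)&(W[...,2]>-.005)
    Y=L[g]; print("groove",len(Y)); 
    for lo in np.arange(-.08,.08,.02):
        s=Y[(Y[:,1]>=lo)&(Y[:,1]<lo+.02)]
        if len(s): print(round(lo,2),len(s),s.min(0).round(3),s.max(0).round(3))
    if c=="scene": cv2.imwrite("pics/mk.png",cv2.resize(p["image"][230:310,270:400,::-1],None,fx=6,fy=6))
E
```

```text
top 251 ((0.6158007979393005, -0.2968301773071289), (0.17529742419719696, 0.052192557603120804), 89.22135162353516) -0.38460550428566154 -0.20883488791196977
-0.38 7 0.6044 0.0106
-0.36 36 0.6161 0.0212
-0.34 40 0.6154 0.0257
-0.32 41 0.6162 0.0237
-0.3 40 0.6191 0.0218
-0.28 35 0.6173 0.0223
-0.26 36 0.6175 0.0216
-0.24 11 0.6195 0.0161
-0.22 3 0.6039 0.0061
groove 749
-0.08 54 [ 0.086 -0.078] [ 0.111 -0.06 ]
-0.06 58 [ 0.085 -0.06 ] [ 0.111 -0.04 ]
-0.04 89 [ 0.062 -0.04 ] [ 0.135 -0.02 ]
-0.02 175 [ 0.06 -0.02] [ 0.138 -0.   ]
0.0 170 [0.06 0.  ] [0.136 0.02 ]
0.02 92 [0.061 0.02 ] [0.136 0.04 ]
0.04 56 [0.085 0.04 ] [0.111 0.06 ]
0.06 55 [0.085 0.06 ] [0.111 0.078]
scene 328 ((0.6160100698471069, -0.2927568554878235), (0.13048911094665527, 0.017245683819055557), 88.67488098144531) -0.35807205890921256 -0.22755086766907698
-0.36 64 0.6133 0.0207
-0.34 60 0.6132 0.0213
-0.32 55 0.6141 0.0199
-0.3 51 0.614 0.0198
-0.28 49 0.6142 0.0198
-0.26 40 0.6151 0.0189
-0.24 9 0.616 0.0119
groove 312
-0.08 14 [ 0.103 -0.078] [ 0.113 -0.061]
-0.06 16 [ 0.104 -0.06 ] [ 0.113 -0.041]
-0.04 36 [ 0.081 -0.039] [ 0.137 -0.02 ]
-0.02 90 [ 0.081 -0.02 ] [ 0.139 -0.   ]
0.0 91 [0.078 0.   ] [0.137 0.02 ]
0.02 36 [0.082 0.02 ] [0.138 0.038]
0.04 17 [0.106 0.041] [0.112 0.059]
0.06 12 [0.107 0.062] [0.114 0.078]
```

View pics/mk.png

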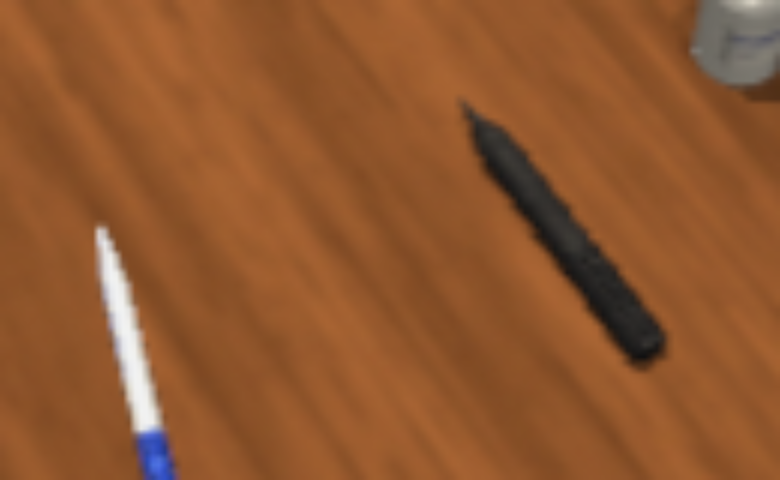

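>>> servo_tool(rows=[[0.04,0.02,0,0,0,0.11,0.2],[0.08,0.04,0,0,0,0.22,0.2],[0.12,0.06,0,0,0,0.33,0.2],[0.16,0.08,0,0,0,0.44,0.2],[0.2,0.1,0,0,0,0.55,0.2],[0.24,0.12,0,0,0,0.66,0.2],[0.27,0.138,0,0,0,0.78,0.2],[0.3,0.153,0,0,0,0.9,0.2]], newtons=15)

```text
time_s: 1.77
ee_pos: [0.4531, -0.375, 0.1713]
eef_rot: [3.141, 0.0, 1.191]
force: [1.1, -1.5, -0.4]
grip_width: 0.0565
```

>>> servo_tool(rows=[[0.03,0.015,0,0,0,0.09,0.2],[0.06,0.03,0,0,0,0.18,0.2],[0.09,0.045,-0.01,0,0,0.27,0.2],[0.12,0.06,-0.03,0,0,0.366,0.2],[0.15,0.075,-0.055,0,0,0.366,0.2],[0.162,0.082,-0.085,0,0,0.366,0.2],[0.162,0.082,-0.11,0,0,0.366,0.2],[0.162,0.082,-0.12,0,0,0.366,0.2]])

```text
time_s: 2.43
ee_pos: [0.6141, -0.2914, 0.0467]
eef_rot: [-3.137, -0.003, 1.558]
force: [-1.1, -0.0, -0.8]
grip_width: 0.0566
```

```bash
python3 - <<'E'
from h import *
p=cams.camera("scene"); cv2.imwrite("pics/s1.png",cv2.resize(p["image"][200:330,270:450,::-1],None,fx=4,fy=4))
o=ctrl.get_obs(); print(o["ee_pos"],o["eef_rot"],o["qpos"])
E
```

```text
[ 0.61350852 -0.29190767  0.04672578] [-3.13633048e+00 -2.68746173e-03  1.55722565e+00] [-4.97964909e-01  7.03557698e-01  1.22006866e+00 -7.67560371e-05
  1.22387457e+00 -4.84374990e-01]
```

View pics/s1.png

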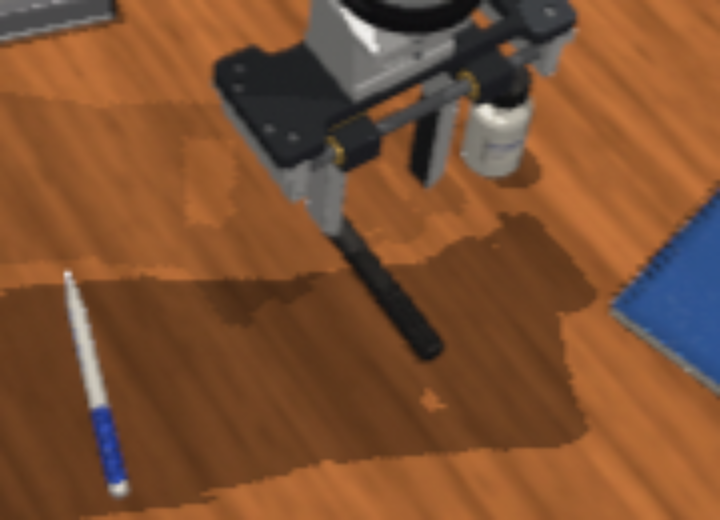

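>>> servo_tool(rows=[[0.001,0,-0.02,0.004,0,0,0.2],[0.001,0,-0.035,0.004,0,0,0.2],[0.001,0,-0.043,0.004,0,0,0.2],[0.001,0,-0.043,0.004,0,0,0.2],[0.001,0,-0.043,0.004,0,0,-0.5],[0.001,0,-0.043,0.004,0,0,-1],[0.001,0,-0.043,0.004,0,0,-1],[0.001,0,-0.043,0.004,0,0,-1]])

```text
time_s: 3.15
ee_pos: [0.6149, -0.2922, 0.0049]
eef_rot: [-3.138, -0.006, 1.557]
force: [-0.1, -0.3, -0.5]
grip_width: 0.0337
```

>>> servo_tool(rows=[[0,0,0,0,0,0,-1],[0,0,0,0,0,0,-1],[0,0,0.01,0,0,0,-1],[0,0,0.03,0,0,0,-1],[0,0,0.06,0,0,0,-1],[0,0,0.09,0,0,0,-1],[0,0,0.12,0,0,0,-1],[0,0,0.14,0,0,0,-1]])

```text
time_s: 3.82
ee_pos: [0.6155, -0.2924, 0.1492]
eef_rot: [-3.141, -0.004, 1.557]
force: [-0.3, 0.9, 0.1]
grip_width: 0.0006
```

```bash
python3 - <<'E'
from h import *
p=cams.camera("scene"); save(p,"s2")
W=cloud(p); o=ctrl.get_obs(); e=o["ee_pos"]; print(e,o["eef_rot"],o["grip_width"],o["force"])
I=p["image"].astype(int)
m=(abs(W[...,0]-e[0])<.02)&(abs(W[...,1]-e[1])<.1)&(W[...,2]>e[2]-.025)&(W[...,2]<e[2]+.03)
X=W[m]; print(len(X),X.min(0)-e,X.max(0)-e)
for lo in np.arange(-.09,.09,.02):
    s=X[(X[:,1]-e[1]>=lo)&(X[:,1]-e[1]<lo+.02)]-e
    if len(s): print(round(lo,2),len(s),s[:,0].mean().round(4),s[:,2].min().round(4),s[:,2].max().round(4))
E
```

```text
[ 0.61654544 -0.29301661  0.15289185] [ 3.13802815e+00 -2.05556928e-03  1.55723639e+00] 0.0003924802820311903 [-0.07429139  0.21032375  4.30689431]Traceback (most recent call last):
  File "<stdin>", line 6, in <module>
    return umr_minimum(a, axis, None, out, keepdims, initial, where)
ValueError: zero-size array to reduction operation minimum which has no identity
```

View pics/s2.png

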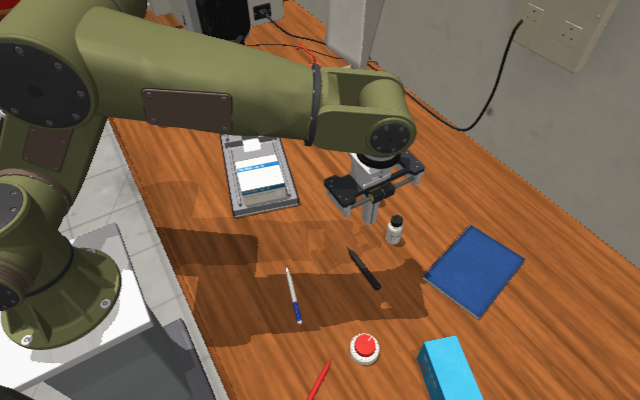

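The fingers had not finished closing before the lift, so it came up empty. Checking that the marker is undisturbed before going again.

```bash
python3 - <<'E'
from h import *
p=cams.camera("scene"); W=cloud(p)
m=(W[...,2]>.006)&(W[...,2]<.05)&(abs(W[...,0]-.615)<.03)&(abs(W[...,1]+.297)<.09)
X=W[m]; print(m.sum(),cv2.minAreaRect(X[:,:2].astype(np.float32)),X[:,1].min(),X[:,1].max())
o=ctrl.get_obs(); print(o["ee_pos"],o["eef_rot"],o["grip_width"],o["force"],o["time_s"])
cv2.imwrite("pics/s3.png",cv2.resize(p["image"][200:330,270:450,::-1],None,fx=4,fy=4))
E
```

```text
331 ((0.6155455708503723, -0.2923527956008911), (0.13213881850242615, 0.0171254463493824), 89.18107604980469) -0.35847217813464005 -0.22628788591444216
[ 0.61630941 -0.29287647  0.15019183] [ 3.13919995e+00 -2.64820507e-03  1.55726068e+00] 0.0004854488779584401 [-0.45504743 -0.03472552 -0.3887373 ] 3.9167
```

View pics/s3.png

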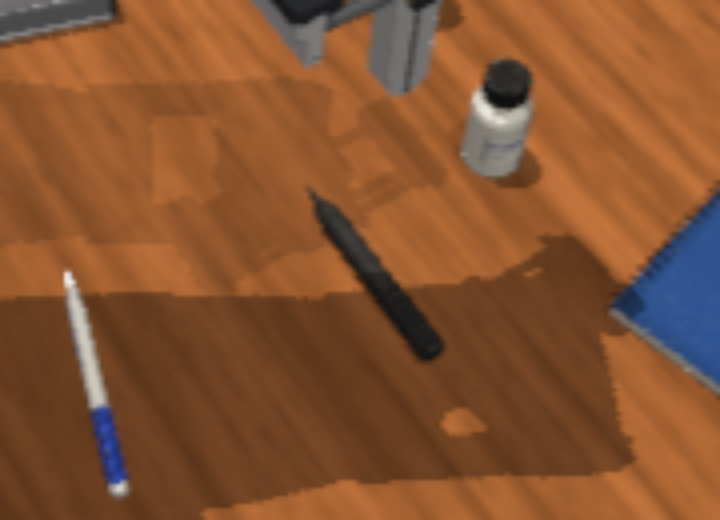

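>>> servo_tool(rows=[[-0.001,0,-0.01,0,0,0,0],[-0.001,0,-0.03,0,0,0,0],[-0.001,0,-0.05,0,0,0,0],[-0.001,0,-0.07,0,0,0,0],[-0.001,0,-0.085,0,0,0,0],[-0.001,0,-0.1,0,0,0,0],[-0.001,0,-0.105,0,0,0,0],[-0.001,0,-0.105,0,0,0,0]])

```text
time_s: 4.58
ee_pos: [0.6141, -0.2922, 0.0426]
eef_rot: [-3.14, -0.005, 1.557]
force: [0.1, -0.2, -0.4]
grip_width: 0.0462
```

>>> servo_tool(rows=[[0,0,-0.015,0,0,0,0],[0,0,-0.03,0,0,0,0],[0,0,-0.041,0,0,0,0],[0,0,-0.041,0,0,0,0],[0,0,-0.041,0,0,0,-1],[0,0,-0.041,0,0,0,-1],[0,0,-0.041,0,0,0,-1],[0,0,-0.041,0,0,0,-1]])

```text
time_s: 5.25
ee_pos: [0.6145, -0.2925, 0.0026]
eef_rot: [3.142, -0.004, 1.557]
force: [0.2, 0.5, 0.7]
grip_width: 0.0238
```

>>> servo_tool(rows=[[0,0,0,0,0,0,-1],[0,0,0,0,0,0,-1],[0,0,0,0,0,0,-1],[0,0,0,0,0,0,-1],[0,0,0,0,0,0,-1],[0,0,0,0,0,0,-1],[0,0,0,0,0,0,-1],[0,0,0,0,0,0,-1]])

```text
time_s: 5.92
ee_pos: [0.6145, -0.2925, 0.0026]
eef_rot: [3.142, -0.004, 1.557]
force: [-0.7, -0.1, -0.7]
grip_width: 0.0005
```

```bash
python3 - <<'E'
from h import *
p=cams.camera("scene"); W=cloud(p)
o=ctrl.get_obs(); print(o["ee_pos"],o["eef_rot"],o["grip_width"],o["force"],o["time_s"])
cv2.imwrite("pics/s4.png",cv2.resize(p["image"][200:330,270:450,::-1],None,fx=4,fy=4))
q=cams.camera("top"); cv2.imwrite("pics/t4.png",cv2.resize(q["image"][150:260,330:450,::-1],None,fx=5,fy=5))
E
```

```text
[ 0.61448385 -0.292473    0.00252511] [-3.14157473 -0.0038898   1.55723963] 0.0003705488760991954 [-0.71736559  0.35038644 -0.69910632] 5.9667
```

View pics/s4.png

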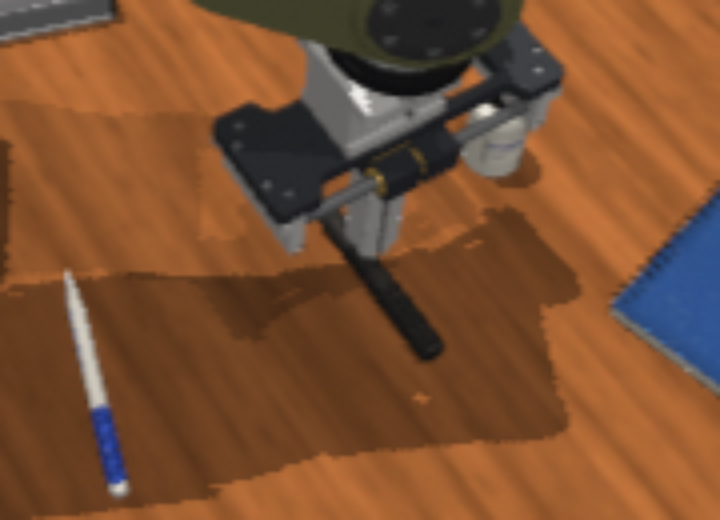

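View pics/t4.png

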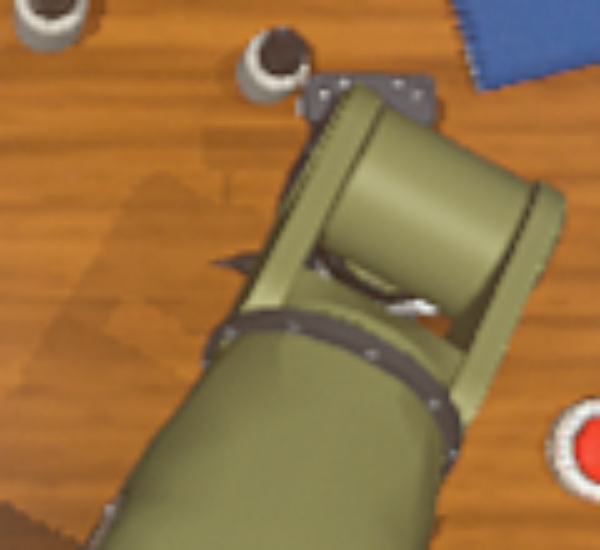

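```bash
python3 - <<'E'
from h import *
p=cams.camera("scene"); W=cloud(p)
cv2.imwrite("pics/s5.png",cv2.resize(p["image"][235:295,335:390,::-1],None,fx=10,fy=10,interpolation=cv2.INTER_NEAREST))
X=W[220:300,330:400].reshape(-1,3); X=X[(X[:,1]>-.38)&(X[:,1]<-.2)&(X[:,0]>.55)&(X[:,0]<.68)]
for a,b in((.006,.022),(.022,.03),(.03,.045),(.045,.06),(.06,.08)):
    s=X[(X[:,2]>a)&(X[:,2]<b)]
    print(a,b,len(s))
    for lo in np.arange(-.37,-.21,.01):
        t=s[(s[:,1]>=lo)&(s[:,1]<lo+.01)]
        if len(t): print("  y",round(lo,2),len(t),"x",t[:,0].min().round(4),t[:,0].mean().round(4),t[:,0].max().round(4))
E
```

```text
0.006 0.022 274
  y -0.36 34 x 0.6067 0.6136 0.6236
  y -0.35 31 x 0.6071 0.6135 0.6234
  y -0.34 31 x 0.606 0.6129 0.6238
  y -0.33 29 x 0.6072 0.6135 0.622
  y -0.32 29 x 0.6072 0.6137 0.6225
  y -0.31 26 x 0.6081 0.614 0.6229
  y -0.3 25 x 0.6079 0.6138 0.6218
  y -0.29 16 x 0.6077 0.6112 0.6163
  y -0.28 14 x 0.6078 0.6111 0.6149
  y -0.27 17 x 0.608 0.6124 0.6176
  y -0.26 21 x 0.6086 0.6143 0.6216
  y -0.25 1 x 0.6092 0.6092 0.6092
0.022 0.03 0
0.03 0.045 5
  y -0.31 5 x 0.6084 0.6139 0.6193
0.045 0.06 46
  y -0.31 29 x 0.6011 0.6134 0.626
  y -0.3 12 x 0.601 0.6025 0.6147
  y -0.29 5 x 0.6011 0.6019 0.6032
0.06 0.08 67
  y -0.31 41 x 0.601 0.6131 0.6255
  y -0.3 15 x 0.6009 0.6027 0.6157
  y -0.29 11 x 0.6005 0.6017 0.6031
```

View pics/s5.png

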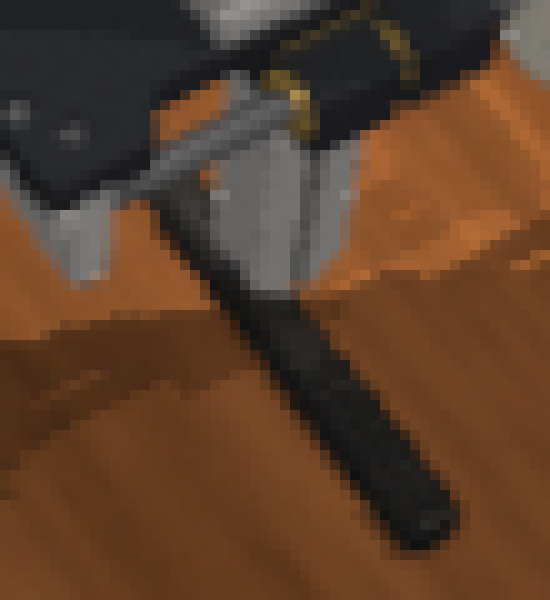

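```bash
python3 - <<'E'
from h import *
p=cams.camera("scene"); W=cloud(p)
for v in range(252,272):
    print(v,[tuple((W[v,u]*1000).round().astype(int).tolist()) if np.isfinite(W[v,u]).all() else None for u in (360,362,364,367)])
R,t=Rt(p)
for z in (.0025,.02,.035,.04):
    c=R@np.array([.6145,-.2925,z])+t; print(z,c[0]/c[2]*p["fx"]+p["cx"],c[1]/c[2]*p["fy"]+p["cy"])
E
```

```text
252 [(601, -298, 89), (604, -301, 91), (608, -303, 91), (617, -303, 83)]
253 [(601, -298, 86), (604, -302, 89), (610, -301, 83), (618, -303, 79)]
254 [(601, -299, 84), (604, -302, 84), (610, -301, 79), (620, -301, 71)]
255 [(602, -298, 78), (605, -301, 79), (610, -302, 76), (619, -302, 70)]
256 [(601, -300, 76), (605, -302, 76), (611, -301, 71), (619, -303, 66)]
257 [(602, -299, 70), (606, -301, 70), (611, -303, 68), (619, -303, 62)]
258 [(602, -300, 68), (607, -301, 65), (611, -302, 64), (621, -301, 54)]
259 [(601, -301, 65), (607, -300, 60), (613, -300, 55), (621, -302, 52)]
260 [(602, -300, 59), (606, -303, 60), (614, -300, 50), (622, -301, 45)]
261 [(601, -302, 59), (608, -301, 52), (615, -300, 45), (641, -282, -1)]
262 [(602, -301, 52), (608, -302, 49), (615, -300, 40), (638, -285, 1)]
263 [(602, -302, 49), (609, -300, 41), (631, -283, 0), (637, -287, 0)]
264 [(614, -288, 16), (618, -291, 18), (629, -285, 0), (635, -290, 2)]
265 [(612, -291, 18), (617, -293, 16), (622, -294, 15), (634, -291, 1)]
266 [(611, -292, 16), (616, -294, 15), (620, -297, 16), (632, -293, 0)]
267 [(610, -294, 15), (614, -297, 16), (617, -300, 17), (628, -298, 5)]
268 [(610, -295, 12), (612, -299, 16), (617, -301, 14), (629, -298, 1)]
269 [(608, -297, 12), (612, -300, 13), (612, -306, 22), (621, -307, 15)]
270 [(609, -297, 7), (611, -301, 11), (612, -307, 18), (619, -310, 17)]
271 [(611, -296, -1), (608, -305, 14), (612, -308, 16), (617, -312, 17)]
0.0025 360.7272688426247 268.5167371385404
0.02 361.2686123811704 264.55888453757376
0.035 361.7446417139547 261.0785549524854
0.04 361.90585791950514 259.89987647380656
```

Vision disagrees with the reported TCP height: the fingertips visibly end about 38 mm above the bench while the state says 2.5 mm. I'll quantify that before going further.

>>> servo_tool(rows=[[0,0,0,0,0,0,0],[0,0,0,0,0,0,0],[0,0,0,0,0,0,0],[0,0,0,0,0,0,0],[0,0,0,0,0,0,0],[0,0,0,0,0,0,0],[0,0,0,0,0,0,0],[0,0,0,0,0,0,0]])

```text
time_s: 6.78
ee_pos: [0.6145, -0.2925, 0.0025]
eef_rot: [-3.142, -0.004, 1.557]
force: [-0.3, 0.3, -0.1]
grip_width: 0.0467
```

```bash
cat >> h.py <<'E'
def near(p,e,r=.13):
    W=cloud(p); m=(abs(W[...,0]-e[0])<r)&(abs(W[...,1]-e[1])<r)&(W[...,2]>.025)&(W[...,2]<.25)
    return W,m
E
python3 - <<'E'
from h import *
p=cams.camera("scene"); o=ctrl.get_obs(); e=o["ee_pos"]; print(e,o["grip_width"],o["force"],o["qpos"].round(4) if hasattr(o["qpos"],"round") else o["qpos"])
W,m=near(p,e)
X=W[m]
for lo in np.arange(-.11,.12,.01):
    s=X[(X[:,0]-e[0]>=lo)&(X[:,0]-e[0]<lo+.01)]
    if len(s): print(round(lo,2),len(s),"zmin",s[:,2].min().round(3),"y at zmin",s[s[:,2].argmin(),1].round(3))
cv2.imwrite("pics/s6.png",cv2.resize(p["image"][200:330,270:450,::-1],None,fx=4,fy=4))
E
```

```text
[ 0.61447723 -0.29249048  0.00256079] 0.046563847632099246 [ 0.88779603  0.41133659 -0.42250879] [-0.4996  0.7529  1.2466  0.0038  1.1438 -0.4876]
-0.1 1 zmin 0.178 y at zmin -0.32
-0.09 249 zmin 0.135 y at zmin -0.275
-0.08 177 zmin 0.135 y at zmin -0.263
-0.07 143 zmin 0.147 y at zmin -0.32
-0.06 123 zmin 0.146 y at zmin -0.319
-0.05 364 zmin 0.133 y at zmin -0.303
-0.04 351 zmin 0.042 y at zmin -0.301
-0.03 167 zmin 0.04 y at zmin -0.301
-0.02 99 zmin 0.148 y at zmin -0.32
-0.01 96 zmin 0.148 y at zmin -0.312
-0.0 76 zmin 0.149 y at zmin -0.321
0.01 54 zmin 0.148 y at zmin -0.321
0.02 226 zmin 0.037 y at zmin -0.292
0.03 105 zmin 0.043 y at zmin -0.301
0.04 51 zmin 0.141 y at zmin -0.327
0.05 70 zmin 0.147 y at zmin -0.321
0.06 93 zmin 0.145 y at zmin -0.32
0.07 133 zmin 0.136 y at zmin -0.32
0.08 65 zmin 0.159 y at zmin -0.327
0.1 40 zmin 0.027 y at zmin -0.275
0.11 30 zmin 0.026 y at zmin -0.277
```

View pics/s6.png

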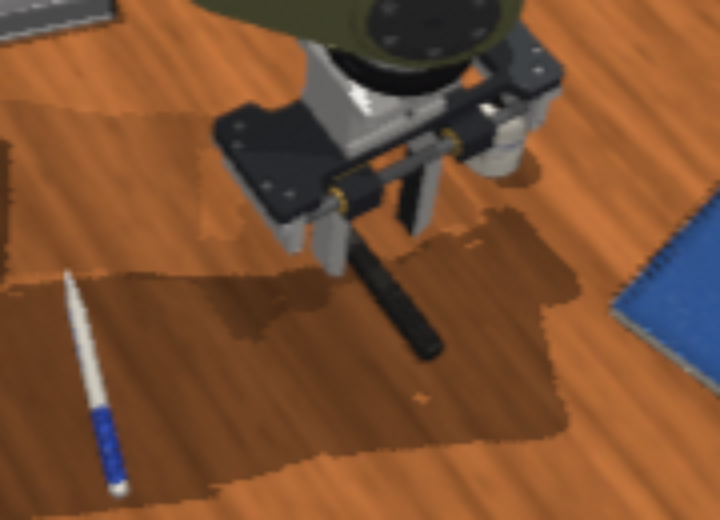

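Body bottom (~135 mm) and tips (~38 mm) are the stated 97 mm apart, so the arm's reported z is about 36 mm too low; x, y agree. I'll go by vision for height and watch the force.

>>> servo_tool(rows=[[0,0,-0.005,0,0,0,0],[0,0,-0.01,0,0,0,0],[0,0,-0.015,0,0,0,0],[0,0,-0.02,0,0,0,0],[0,0,-0.024,0,0,0,0],[0,0,-0.027,0,0,0,0],[0,0,-0.029,0,0,0,0],[0,0,-0.03,0,0,0,0]])

```text
time_s: 7.5
ee_pos: [0.6144, -0.2924, -0.0278]
eef_rot: [-3.141, -0.004, 1.557]
force: [0.3, 0.2, -0.1]
grip_width: 0.0471
```

```bash
cat >t.py <<'E'
from h import *
p=cams.camera("scene"); o=ctrl.get_obs(); e=o["ee_pos"]; print(e,o["grip_width"],o["force"])
W,m=near(p,e)
X=W[m]
for lo in (-.1,-.09,-.08,-.07,-.06,-.05,-.04,-.03,.02,.03,.05,.06,.07):
    s=X[(X[:,0]-e[0]>=lo)&(X[:,0]-e[0]<lo+.01)&(X[:,2]>.05)]
    if len(s): print(round(lo,2),len(s),"zmin",s[:,2].min().round(3),"y at zmin",s[s[:,2].argmin(),1].round(3))
cv2.imwrite("pics/s7.png",cv2.resize(p["image"][220:300,310:410,::-1],None,fx=7,fy=7))
E
python3 t.py
```

```text
[ 0.61445329 -0.29242702 -0.02777567] 0.04693057475520448 [-0.05724267 -0.58836004  0.05436926]
-0.09 232 zmin 0.104 y at zmin -0.3
-0.08 167 zmin 0.102 y at zmin -0.291
-0.07 142 zmin 0.118 y at zmin -0.32
-0.06 113 zmin 0.116 y at zmin -0.319
-0.05 350 zmin 0.11 y at zmin -0.322
-0.04 278 zmin 0.05 y at zmin -0.301
-0.03 135 zmin 0.051 y at zmin -0.301
0.02 143 zmin 0.05 y at zmin -0.302
0.03 76 zmin 0.052 y at zmin -0.302
0.05 56 zmin 0.118 y at zmin -0.321
0.06 80 zmin 0.119 y at zmin -0.32
0.07 127 zmin 0.105 y at zmin -0.316
```

View pics/s7.png

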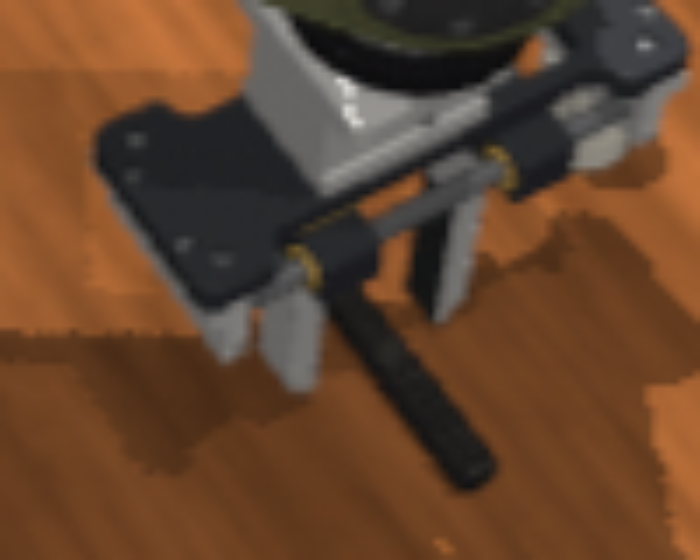

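>>> servo_tool(rows=[[0,0,-0.003,0,0,0,0],[0,0,-0.003,0,0,0,-1],[0,0,-0.003,0,0,0,-1],[0,0,-0.003,0,0,0,-1],[0,0,-0.003,0,0,0,-1],[0,0,-0.003,0,0,0,-1],[0,0,-0.003,0,0,0,-1],[0,0,-0.003,0,0,0,-1]])

```text
time_s: 8.22
ee_pos: [0.6145, -0.2925, -0.0307]
eef_rot: [-3.142, -0.004, 1.557]
force: [-0.5, -0.1, 0.8]
grip_width: 0.0157
```

>>> servo_tool(rows=[[0,0,0,0,0,0,-1],[0,0,0,0,0,0,-1],[0,0,0,0,0,0,-1],[0,0,0,0,0,0,-1],[0,0,0,0,0,0,-1],[0,0,0,0,0,0,-1],[0,0,0,0,0,0,-1],[0,0,0,0,0,0,-1]])

```text
time_s: 8.88
ee_pos: [0.6145, -0.2924, -0.0306]
eef_rot: [-3.142, -0.004, 1.557]
force: [-1.7, 0.2, 0.7]
grip_width: 0.016
```

>>> servo_tool(rows=[[0,0,0.01,0,0,0,-1],[0,0,0.03,0,0,0,-1],[0,0,0.055,0,0,0,-1],[0,0,0.08,0,0,0,-1],[0,0,0.105,0,0,0,-1],[0,0,0.13,0,0,0,-1],[0,0,0.145,0,0,0,-1],[0,0,0.15,0,0,0,-1]])

```text
time_s: 9.55
ee_pos: [0.6155, -0.293, 0.1234]
eef_rot: [3.137, -0.002, 1.557]
force: [-0.0, -0.8, -0.7]
grip_width: 0.0164
```

```bash
python3 - <<'E'
from h import *
p=cams.camera("scene"); o=ctrl.get_obs(); e=o["ee_pos"]; print(e,o["grip_width"],o["force"])
W=cloud(p); m=(abs(W[...,0]-e[0])<.03)&(abs(W[...,1]-e[1])<.09)&(W[...,2]>.1)&(W[...,2]<.19)&(p["image"].max(-1)<80)
X=W[m]; 
for lo in np.arange(-.08,.08,.01):
    s=X[(X[:,1]-e[1]>=lo)&(X[:,1]-e[1]<lo+.01)]
    if len(s): print(round(lo,2),len(s),s[:,0].mean().round(3),"z",s[:,2].min().round(3),s[:,2].max().round(3))
cv2.imwrite("pics/s8.png",cv2.resize(p["image"][160:300,290:450,::-1],None,fx=4,fy=4))
E
```

```text
[ 0.61526307 -0.29289216  0.12246864] 0.015680706862631625 [ 0.22525235 -0.31214329 -0.0371568 ]
-0.07 40 0.613 z 0.157 0.172
-0.06 37 0.612 z 0.163 0.174
-0.05 37 0.612 z 0.164 0.175
-0.04 35 0.612 z 0.164 0.175
-0.03 36 0.611 z 0.16 0.174
-0.02 30 0.612 z 0.162 0.173
-0.01 46 0.619 z 0.162 0.189
-0.0 18 0.621 z 0.165 0.189
0.02 4 0.609 z 0.165 0.171
0.03 9 0.61 z 0.165 0.17
0.04 1 0.614 z 0.171 0.171
0.05 1 0.617 z 0.167 0.167
```

View pics/s8.png

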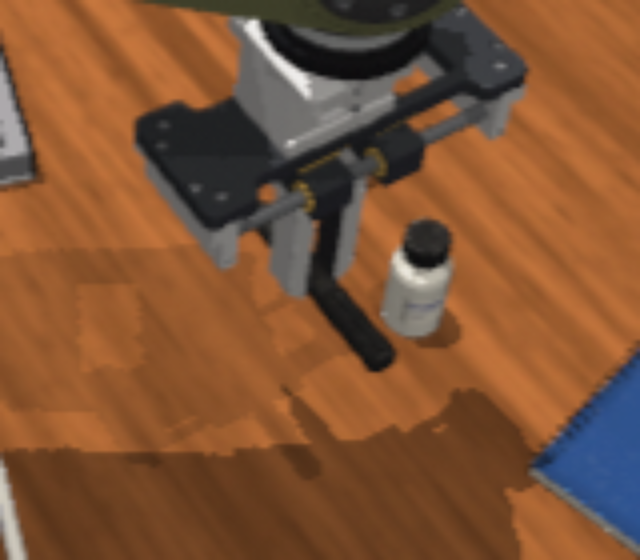

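>>> servo_tool(rows=[[-0.002,0.03,0,0,0,0.08,-1],[-0.005,0.068,0,0,0,0.18,-1],[-0.008,0.106,0,0,0,0.28,-1],[-0.011,0.144,0,0,0,0.38,-1],[-0.014,0.182,0,0,0,0.48,-1],[-0.017,0.22,0,0,0,0.58,-1],[-0.02,0.258,0,0,0,0.68,-1],[-0.023,0.29,0,0,0,0.78,-1]])

```text
time_s: 10.27
ee_pos: [0.5912, -0.0005, 0.1214]
eef_rot: [3.139, -0.003, 2.343]
force: [0.7, 0.2, -0.5]
grip_width: 0.0158
```

Remaining: dx −0.0166, dy +0.2316, turn +0.515.

>>> servo_tool(rows=[[-0.003,0.036,0,0,0,0.09,-1],[-0.006,0.073,0,0,0,0.18,-1],[-0.008,0.11,0,0,0,0.27,-1],[-0.011,0.147,0,0,0,0.36,-1],[-0.013,0.18,0,0,0,0.45,-1],[-0.015,0.21,0,0,0,0.515,-1],[-0.0166,0.228,0,0,0,0.515,-1],[-0.0166,0.2316,0,0,0,0.515,-1]])

```text
time_s: 10.93
ee_pos: [0.5734, 0.2339, 0.1201]
eef_rot: [3.14, -0.005, 2.861]
force: [-0.1, 0.2, 0.3]
grip_width: 0.0157
```

>>> servo_tool(rows=[[0,0,-0.01,0,0,0,-1],[0,0,-0.03,0,0,0,-1],[0,0,-0.05,0,0,0,-1],[0,0,-0.065,0,0,0,-1],[0,0,-0.075,0,0,0,-1],[0,0,-0.08,0,0,0,-1],[0,0,-0.08,0,0,0,-1],[0,0,-0.08,0,0,0,-1]])

```text
time_s: 11.6
ee_pos: [0.5737, 0.2335, 0.0404]
eef_rot: [3.14, -0.005, 2.86]
force: [0.5, 0.3, 0.0]
grip_width: 0.016
```

```bash
cat >t2.py <<'E'
from h import *
import sys
n=sys.argv[1]
K=np.array([.5475,.138]); a=np.radians(73.75); ex=np.array([np.cos(a),np.sin(a)]); ey=np.array([-ex[1],ex[0]])
p=cams.camera("scene"); o=ctrl.get_obs(); e=np.array(o["ee_pos"]); print(e,o["eef_rot"],o["grip_width"],o["force"],o["time_s"])
print("ee tray",(e[:2]-K)@ex,(e[:2]-K)@ey)
W=cloud(p); L=np.stack([(W[...,:2]-K)@ex,(W[...,:2]-K)@ey,W[...,2]],-1)
m=(abs(L[...,0]-.095)<.045)&(abs(L[...,1])<.09)&(p["image"].max(-1)<60)&(L[...,2]<e[2]+.056)&(L[...,2]>e[2]+.02)
X=L[m]
for lo in np.arange(-.09,.09,.01):
    s=X[(X[:,1]>=lo)&(X[:,1]<lo+.01)]
    if len(s): print(round(lo,2),len(s),"x",s[:,0].min().round(3),s[:,0].mean().round(3),s[:,0].max().round(3),"z",s[:,2].min().round(3),s[:,2].max().round(3))
cv2.imwrite(f"pics/{n}.png",cv2.resize(p["image"][80:220,190:330,::-1],None,fx=4.2,fy=4.2,interpolation=cv2.INTER_CUBIC))
q=cams.camera("top"); cv2.imwrite(f"pics/{n}t.png",cv2.resize(q["image"][160:275,170:320,::-1],None,fx=5,fy=5,interpolation=cv2.INTER_CUBIC))
E
python3 t2.py p1
```

```text
[0.57389105 0.23377033 0.04084287] [ 3.13920292 -0.00417521  2.86065752] 0.016221950662095704 [ 0.54466095  0.18235661 -0.86211025] 11.65
ee tray 0.09932927427411736 0.001462595534818928
-0.07 5 x 0.093 0.096 0.099 z 0.079 0.087
-0.06 17 x 0.09 0.093 0.098 z 0.076 0.09
-0.05 22 x 0.089 0.095 0.103 z 0.072 0.092
-0.04 20 x 0.087 0.094 0.1 z 0.074 0.091
-0.03 21 x 0.088 0.094 0.104 z 0.074 0.09
-0.02 19 x 0.089 0.094 0.105 z 0.074 0.09
0.01 17 x 0.085 0.093 0.102 z 0.078 0.09
0.02 19 x 0.089 0.094 0.101 z 0.074 0.091
0.03 18 x 0.089 0.093 0.098 z 0.077 0.091
0.04 18 x 0.088 0.094 0.1 z 0.073 0.092
0.05 10 x 0.092 0.096 0.104 z 0.08 0.086
0.06 5 x 0.094 0.097 0.099 z 0.079 0.083
```

View pics/p1.png

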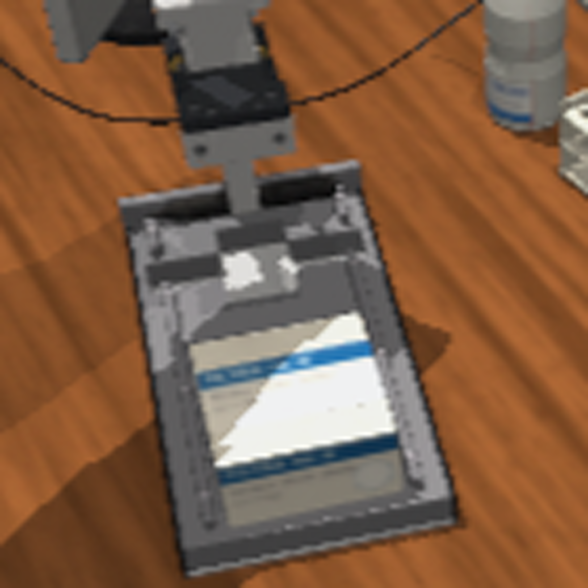

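View pics/p1t.png

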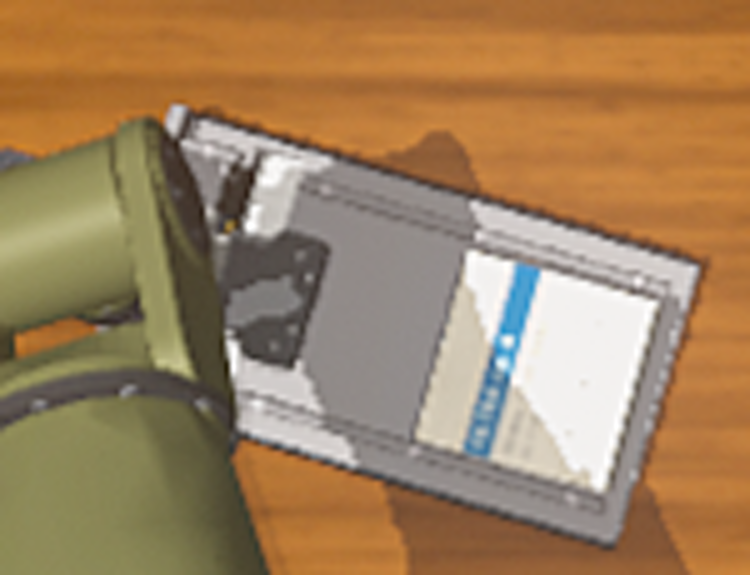

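>>> servo_tool(rows=[[-0.0007,-0.0024,-0.01,0,0,0,-1],[-0.0007,-0.0024,-0.022,0,0,0,-1],[-0.0007,-0.0024,-0.034,0,0,0,-1],[-0.0007,-0.0024,-0.044,0,0,0,-1],[-0.0007,-0.0024,-0.052,0,0,0,-1],[-0.0007,-0.0024,-0.057,0,0,0,-1],[-0.0007,-0.0024,-0.06,0,0,0,-1],[-0.0007,-0.0024,-0.062,0,0,0,-1]])

```text
time_s: 12.37
ee_pos: [0.5732, 0.2315, -0.0214]
eef_rot: [3.139, -0.004, 2.861]
force: [0.2, 0.4, -0.2]
grip_width: 0.0157
```

```bash
python3 t2.py p2
```

```text
[ 0.57318199  0.23150055 -0.02143614] [ 3.13916662 -0.0041396   2.86081124] 0.015928856767064865 [-0.1001497  -0.14923267 -0.9819087 ] 12.4167
ee tray 0.09695175656971429 0.0015081729814030418
-0.09 4 x 0.09 0.099 0.11 z 0.03 0.031
-0.07 5 x 0.09 0.097 0.108 z 0.02 0.024
-0.06 14 x 0.09 0.093 0.098 z 0.021 0.032
-0.05 16 x 0.08 0.093 0.11 z 0.02 0.029
-0.04 12 x 0.088 0.094 0.097 z 0.021 0.03
-0.03 16 x 0.075 0.092 0.111 z 0.011 0.033
-0.02 15 x 0.087 0.092 0.097 z 0.014 0.026
0.01 14 x 0.08 0.09 0.097 z 0.013 0.034
0.02 13 x 0.086 0.093 0.101 z 0.017 0.028
0.03 13 x 0.087 0.095 0.11 z 0.018 0.028
0.04 13 x 0.088 0.094 0.111 z 0.016 0.028
0.05 9 x 0.09 0.098 0.113 z 0.011 0.023
0.06 1 x 0.116 0.116 0.116 z 0.032 0.032
0.08 14 x 0.054 0.094 0.132 z 0.028 0.034
```

View pics/p2.png

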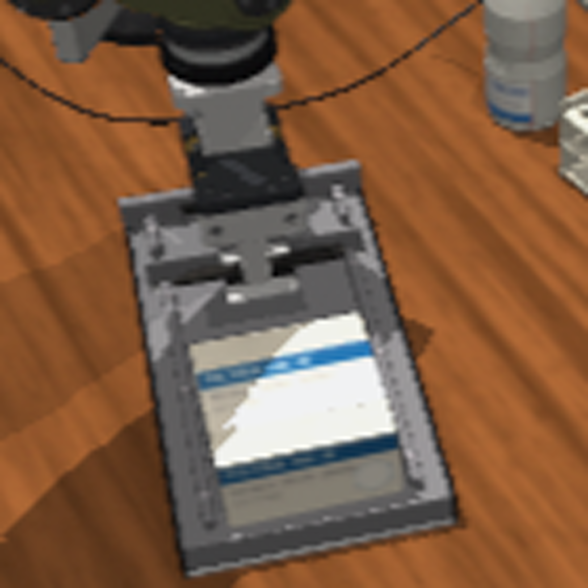

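>>> servo_tool(rows=[[0,0,-0.0015,0,0,0,-1],[0,0,-0.003,0,0,0,-1],[0,0,-0.003,0,0,0,-1],[0,0,-0.003,0,0,0,-1],[0,0,-0.003,0,0,0,-0.28],[0,0,-0.003,0,0,0,-0.28],[0,0,-0.003,0,0,0,-0.28],[0,0,-0.003,0,0,0,-0.28]])

```text
time_s: 13.13
ee_pos: [0.5733, 0.2315, -0.024]
eef_rot: [3.139, -0.004, 2.861]
force: [0.5, -0.1, 0.1]
grip_width: 0.0331
```

>>> servo_tool(rows=[[0,0,0,0,0,0,-0.28],[0,0,0,0,0,0,-0.28],[0,0,0.01,0,0,0,-0.28],[0,0,0.03,0,0,0,-0.28],[0,0,0.055,0,0,0,-0.28],[0,0,0.08,0,0,0,-0.28],[0,0,0.105,0,0,0,-0.28],[0,0,0.125,0,0,0,-0.28]])

```text
time_s: 13.8
ee_pos: [0.5737, 0.2317, 0.104]
eef_rot: [3.138, -0.002, 2.861]
force: [-0.3, -0.0, -1.0]
grip_width: 0.0338
```

```bash
sed -i 's/&(L\[...,2\]<e\[2\]+.056)&(L\[...,2\]>e\[2\]+.02)/\&(L[...,2]<.05)/' t2.py; python3 t2.py p3
```

```text
[0.57514045 0.23215622 0.10786384] [3.13492148e+00 2.11399494e-03 2.86085745e+00] 0.033976615232101784 [0.75010595 0.13461891 3.2726384 ] 13.85
ee tray 0.09812926481645402 -0.0001885680441092481
-0.09 7 x 0.056 0.085 0.109 z 0.031 0.034
-0.07 4 x 0.088 0.094 0.099 z 0.021 0.025
-0.06 11 x 0.091 0.095 0.106 z 0.018 0.026
-0.05 13 x 0.083 0.093 0.099 z 0.021 0.028
-0.04 11 x 0.089 0.096 0.109 z 0.017 0.025
-0.03 17 x 0.069 0.093 0.138 z 0.009 0.03
-0.02 16 x 0.087 0.092 0.096 z 0.011 0.025
-0.01 16 x 0.087 0.094 0.137 z 0.013 0.024
-0.0 14 x 0.088 0.09 0.092 z 0.009 0.025
0.01 13 x 0.088 0.092 0.095 z 0.01 0.024
0.02 12 x 0.088 0.094 0.113 z 0.011 0.023
0.03 9 x 0.091 0.095 0.102 z 0.02 0.026
0.04 11 x 0.09 0.097 0.109 z 0.016 0.025
0.05 5 x 0.091 0.099 0.11 z 0.01 0.021
0.06 2 x 0.107 0.111 0.116 z 0.02 0.032
0.08 11 x 0.065 0.097 0.129 z 0.028 0.033
```

View pics/p3.png

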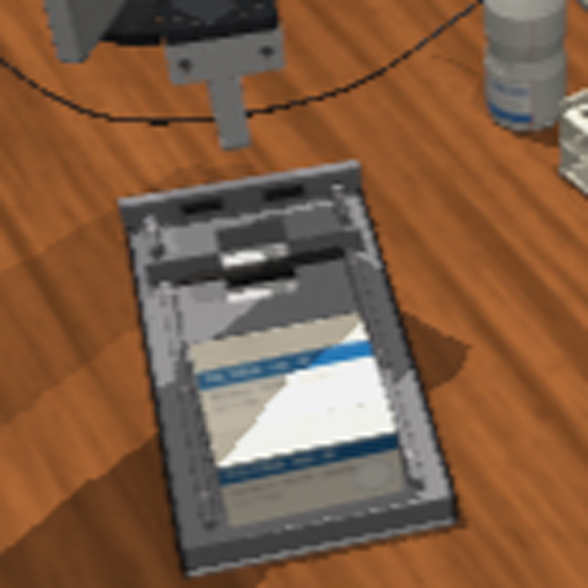

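>>> servo_tool(rows=[[-0.004,-0.014,0,0,0,-0.1,0.4],[-0.009,-0.031,0,0,0,-0.2,0.4],[-0.014,-0.048,0,0,0,-0.3,0.4],[-0.019,-0.065,0,0,0,-0.4,0.4],[-0.024,-0.082,0,0,0,-0.5,0.4],[-0.03,-0.1,0,0,0,-0.6,0.4],[-0.036,-0.12,0,0,0,-0.7,0.4],[-0.041,-0.14,0,0,0,-0.79,0.4]])

```text
time_s: 14.57
ee_pos: [0.5331, 0.0913, 0.1051]
eef_rot: [3.136, 0.001, 2.066]
force: [0.1, -1.6, 1.0]
grip_width: 0.0657
```

>>> servo_tool(rows=[[-0.005,-0.02,0,0,0,-0.1,0.4],[-0.01,-0.04,0,0,0,-0.2,0.4],[-0.015,-0.06,0,0,0,-0.3,0.4],[-0.02,-0.08,0,0,0,-0.4,0.4],[-0.026,-0.1,0,0,0,-0.5,0.4],[-0.032,-0.118,0,0,0,-0.6,0.4],[-0.036,-0.128,0,0,0,-0.7,0.4],[-0.0385,-0.132,0,0,0,-0.78,0.4]])

```text
time_s: 15.23
ee_pos: [0.4938, -0.0421, 0.1047]
eef_rot: [3.137, 0.001, 1.279]
force: [0.2, 0.8, 0.1]
grip_width: 0.066
```

```bash
cat >t3.py <<'E'
from h import *
import sys
n=sys.argv[1]
K=np.array([.5475,.138]); a=np.radians(73.75); ex=np.array([np.cos(a),np.sin(a)]); ey=np.array([-ex[1],ex[0]])
p=cams.camera("scene"); o=ctrl.get_obs(); e=np.array(o["ee_pos"]); print(e,o["eef_rot"],o["grip_width"],o["force"],o["time_s"])
print("ee tray",(e[:2]-K)@ex,(e[:2]-K)@ey)
for c in ("scene","top"):
    q=p if c=="scene" else cams.camera("top")
    W=cloud(q); L=np.stack([(W[...,:2]-K)@ex,(W[...,:2]-K)@ey,W[...,2]],-1)
    b=(abs(L[...,2]-.0838)<.006)&(abs(L[...,0])<.17)&(abs(L[...,1])<.075)&(q["image"].min(-1)>90)
    X=L[b]
    if len(X): print(c,"boxtop",len(X),"x",np.percentile(X[:,0],[1,99]).round(4),"y",np.percentile(X[:,1],[1,99]).round(4),cv2.minAreaRect(X[:,:2].astype(np.float32)))
    if c=="scene":
        et=np.array([(e[:2]-K)@ex,(e[:2]-K)@ey])
        f=(abs(L[...,0]-et[0])<.03)&(abs(L[...,1]-et[1])<.07)&(L[...,2]>.035)&(L[...,2]<e[2]+.09)
        X=L[f]
        for lo in np.arange(-.07,.07,.01):
            s=X[(X[:,1]-et[1]>=lo)&(X[:,1]-et[1]<lo+.01)]
            if len(s): print(round(lo,2),len(s),"x",s[:,0].min().round(3),s[:,0].max().round(3),"zmin",s[:,2].min().round(3))
cv2.imwrite(f"pics/{n}.png",cv2.resize(p["image"][80:260,190:340,::-1],None,fx=3.3,fy=3.3,interpolation=cv2.INTER_CUBIC))
E
python3 t3.py b1
```

```text
[ 0.49368803 -0.04199589  0.10473937] [3.13691267e+00 1.47603758e-03 1.27459829e+00] 0.0657664243829112 [ 0.09867137  0.73757806 -0.00660112] 15.2833
ee tray -0.18786317866598176 0.0012941032065259862
scene boxtop 933 x [-0.1495 -0.04  ] y [-0.0525  0.0543] ((-0.09418437629938126, 0.00037478283047676086), (0.11355407536029816, 0.11135746538639069), 0.06678555905818939)
-0.05 28 x -0.2 -0.195 zmin 0.144
-0.04 67 x -0.201 -0.179 zmin 0.141
0.03 47 x -0.199 -0.194 zmin 0.141
0.04 40 x -0.2 -0.195 zmin 0.146
top boxtop 709 x [-0.1375 -0.0385] y [-0.0545  0.0546] ((-0.08919885754585266, 0.00012195482850074768), (0.10317506641149521, 0.11029460281133652), 0.8540997505187988)
```

View pics/b1.png

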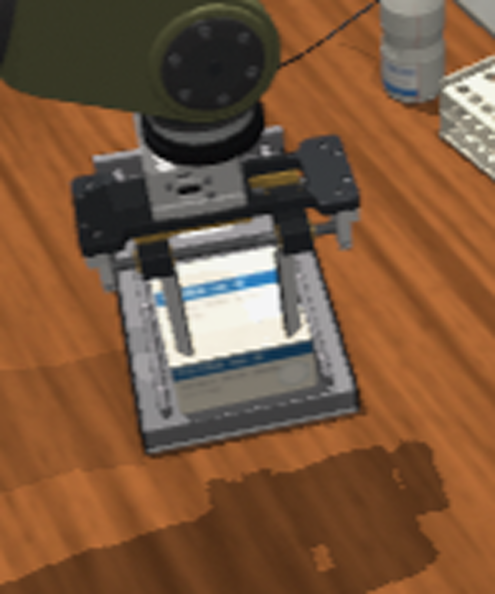

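>>> servo_tool(rows=[[0,0,-0.02,0,0,0.012,0.4],[0,0,-0.04,0,0,0.012,0.4],[0,0,-0.06,0,0,0.012,0.4],[0,0,-0.08,0,0,0.012,0.4],[0,0,-0.092,0,0,0.012,0.4],[0,0,-0.099,0,0,0.012,0.4],[0,0,-0.103,0,0,0.012,0.4],[0,0,-0.103,0,0,0.012,0.4]])

```text
time_s: 16.0
ee_pos: [0.4939, -0.041, 0.0014]
eef_rot: [3.138, 0.001, 1.297]
force: [-0.5, 0.4, -0.0]
grip_width: 0.0658
```

```bash
python3 t3.py b2
```

```text
[ 0.49426231 -0.0411445   0.00205158] [3.13660570e+00 1.26686316e-03 1.29663261e+00] 0.06583674433972964 [-0.55264209 -0.58281062 -0.06998804] 16.05
ee tray -0.18688509657546476 0.000981004965051159
scene boxtop 164 x [-0.1449 -0.0406] y [-0.0527  0.0553] ((-0.09338322281837463, 0.002101682126522064), (0.10931801050901413, 0.10519500076770782), 88.98646545410156)
-0.05 21 x -0.197 -0.192 zmin 0.046
-0.04 57 x -0.198 -0.179 zmin 0.037
0.03 34 x -0.2 -0.193 zmin 0.038
0.04 35 x -0.199 -0.194 zmin 0.039
top boxtop 894 x [-0.1429 -0.0389] y [-0.0542  0.0542] ((-0.09248419106006622, 0.00012719258666038513), (0.10900696367025375, 0.11007793247699738), 0.7794028520584106)
```

View pics/b2.png

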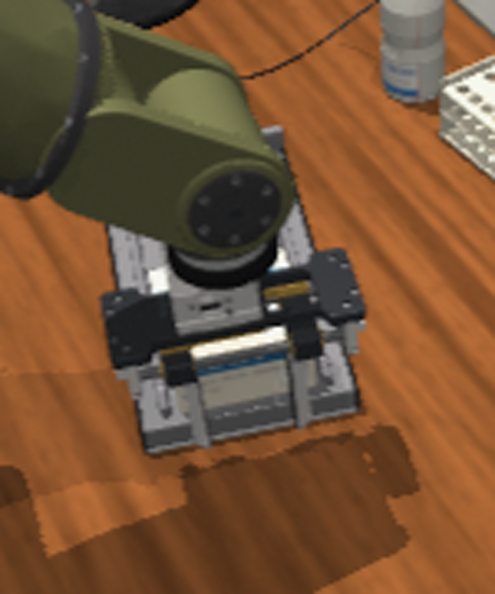

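>>> servo_tool(rows=[[0.0028,0.0096,0,0,0,-0.009,0.4],[0.0056,0.0192,0,0,0,-0.009,0.4],[0.0078,0.0269,0,0,0,-0.009,0.4],[0.0098,0.0336,0,0,0,-0.009,0.4],[0.0118,0.0403,0,0,0,-0.009,0.4],[0.014,0.048,0,0,0,-0.009,0.4],[0.0168,0.0576,0,0,0,-0.009,0.4],[0.0196,0.0672,0,0,0,-0.009,0.4]])

```text
time_s: 16.77
ee_pos: [0.5143, 0.0268, 0.0025]
eef_rot: [3.136, 0.001, 1.287]
force: [0.5, -1.5, 1.5]
grip_width: 0.0657
```

```bash
python3 t3.py b3 | grep -v zmin
```

```text
[0.5146982  0.02818497 0.00245616] [3.13572853e+00 7.67447671e-04 1.28795840e+00] 0.06578178941830069 [-1.00279898  1.311423   -0.10063196] 16.8167
ee tray -0.11460679362996617 0.0007619300959550927
scene boxtop 359 x [-0.1265 -0.0507] y [-0.0528  0.0533] ((-0.08824074268341064, -0.0005171038210391998), (0.10967177152633667, 0.07777393609285355), 89.87566375732422)
top boxtop 385 x [-0.0686  0.0057] y [-0.0549  0.053 ] ((-0.03196747601032257, -0.0004500076174736023), (0.1099991723895073, 0.07600130140781403), 89.9365005493164)
```

View pics/b3.png

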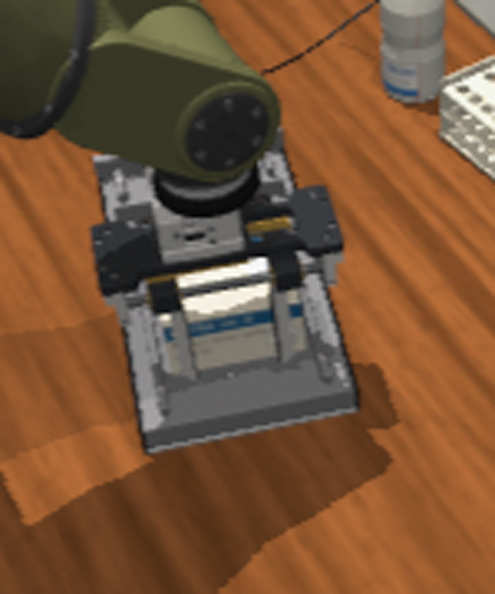

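>>> servo_tool(rows=[[0.0028,0.0096,0,0,0,0,0.4],[0.0056,0.0192,0,0,0,0,0.4],[0.0084,0.0288,0,0,0,0,0.4],[0.0112,0.0384,0,0,0,0,0.4],[0.014,0.048,0,0,0,0,0.4],[0.0168,0.0576,0,0,0,0,0.4],[0.0196,0.0672,0,0,0,0,0.4],[0.0224,0.0768,0,0,0,0,0.4]])

```text
time_s: 17.53
ee_pos: [0.537, 0.1053, 0.0023]
eef_rot: [3.136, 0.001, 1.289]
force: [-0.2, -0.3, -1.0]
grip_width: 0.0659
```

>>> servo_tool(rows=[[0.0022,0.0077,0,0,0,0,0.4],[0.0045,0.0154,0,0,0,0,0.4],[0.0067,0.023,0,0,0,0,0.4],[0.009,0.0307,0,0,0,0,0.4],[0.0112,0.0384,0,0,0,0,0.4],[0.0126,0.0432,0,0,0,0,0.4],[0.0137,0.047,0,0,0,0,0.4],[0.0146,0.05,0,0,0,0,0.4]])

```text
time_s: 18.2
ee_pos: [0.5517, 0.1556, 0.0023]
eef_rot: [3.136, 0.001, 1.289]
force: [-0.3, -1.5, -0.3]
grip_width: 0.0658
```

```bash
python3 t3.py b4 | grep -v zmin
```

```text
[0.55183189 0.15592838 0.00236227] [3.13583992e+00 7.91517779e-04 1.28904399e+00] 0.06586583390297054 [-0.10934482  0.065324   -1.09298295] 18.25
ee tray 0.018424328851751656 0.0008580537748475253
scene boxtop 361 x [0.0079 0.0964] y [-0.053   0.0526] ((0.05320749059319496, 9.579956531524658e-05), (0.092606320977211, 0.10911209881305695), 0.5076394081115723)
top boxtop 195 x [0.0723 0.1378] y [-0.0548 -0.0136] ((0.1107892170548439, -0.0455951988697052), (0.07612399756908417, 0.037394240498542786), 28.167858123779297)
```

View pics/b4.png

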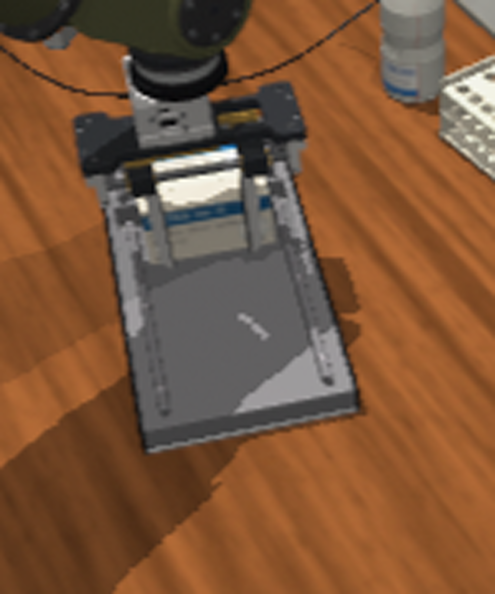

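>>> servo_tool(rows=[[0.0006,0.0019,0,0,0,0,0.4],[0.0011,0.0038,0,0,0,0,0.4],[0.0016,0.0056,0,0,0,0,0.4],[0.002,0.0071,0,0,0,0,0.4],[0.0025,0.0086,0,0,0,0,0.4],[0.0028,0.0096,0,0,0,0,0.4],[0.0029,0.01,0,0,0,0,0.4],[0.003,0.0104,0,0,0,0,0.4]])

```text
time_s: 18.97
ee_pos: [0.5547, 0.166, 0.0023]
eef_rot: [3.136, 0.001, 1.289]
force: [0.2, -0.5, -0.2]
grip_width: 0.0656
```

>>> servo_tool(rows=[[0.0002,0.0005,0,0,0,0,0.4],[0.0003,0.001,0,0,0,0,0.4],[0.0004,0.0015,0,0,0,0,0.4],[0.0005,0.0018,0,0,0,0,0.4],[0.0005,0.0018,0,0,0,0,0.4],[0.0005,0.0018,0,0,0,0,0.4],[0.0005,0.0018,0,0,0,0,0.4],[0.0005,0.0018,0,0,0,0,0.4]])

```text
time_s: 19.63
ee_pos: [0.5549, 0.1669, 0.0023]
eef_rot: [3.137, 0.002, 1.289]
force: [-4.2, -8.3, 3.6]
grip_width: 0.0655
```

>>> servo_tool(rows=[[-0.001,-0.004,0,0,0,0,0.4],[-0.003,-0.01,0,0,0,0,0.4],[-0.006,-0.02,0,0,0,0,0.4],[-0.009,-0.032,0.005,0,0,0,0.4],[-0.013,-0.044,0.02,0,0,0,0.4],[-0.017,-0.058,0.045,0,0,0,0.4],[-0.022,-0.075,0.075,0,0,0,0.4],[-0.028,-0.096,0.105,0,0,0,0.4]])

```text
time_s: 20.3
ee_pos: [0.526, 0.0697, 0.1086]
eef_rot: [3.137, 0.002, 1.289]
force: [0.6, -0.1, 0.3]
grip_width: 0.066
```

>>> servo_tool(rows=[[-0.02,-0.03,0.01,0,0,0,0.4],[-0.04,-0.06,0.02,0,0,0,0.4],[-0.05,-0.09,0.03,0,0,0,0.4],[-0.06,-0.12,0.04,0,0,0,0.4],[-0.07,-0.15,0.05,0,0,0,0.4],[-0.075,-0.18,0.05,0,0,0,0.4],[-0.08,-0.2,0.05,0,0,0,0.4],[-0.08,-0.2,0.05,0,0,0,0.4]])

```text
time_s: 20.97
ee_pos: [0.4447, -0.1337, 0.1591]
eef_rot: [3.136, 0.003, 1.285]
force: [0.4, 0.7, -0.4]
grip_width: 0.0657
```

```bash
python3 t3.py f1 | grep -v zmin; python3 - <<'E'
from h import *
p=cams.camera("top"); save(p,"f1t")
cv2.imwrite("pics/f1tz.png",cv2.resize(p["image"][170:275,180:320,::-1],None,fx=5,fy=5,interpolation=cv2.INTER_CUBIC))
Z=dict(pen_center=.0065,bottle_small=0,bottle_large=0,timer=0,marker_center=.009)
for n,z in Z.items():
    for r in cams.place_of(p,n)[:1]: print(n,round(r["p"],2),ray(p,r["at"][0]*640,r["at"][1]*400,z).round(3))
E
```

```text
[ 0.44507933 -0.13212474  0.1589211 ] [3.13647464e+00 2.36261979e-03 1.28550442e+00] 0.06588088170714104 [ 0.48699645  0.44934086 -0.59842832] 21.0167
ee tray -0.28799348916592715 0.022740214887555146
scene boxtop 71 x [0.0383 0.1349] y [-0.0548 -0.0324] ((0.0867709070444107, -0.05292079225182533), (0.022355565801262856, 0.09971173852682114), 78.51567077636719)
top boxtop 1430 x [0.04   0.1484] y [-0.0541  0.0538] ((0.09429559111595154, -9.728968143463135e-05), (0.11282636225223541, 0.11024363338947296), 0.016300015151500702)
pen_center 0.59 [ 0.445 -0.258  0.006]
bottle_small 0.54 [ 0.741 -0.269  0.   ]
bottle_large 0.69 [ 0.767 -0.127  0.   ]
marker_center 0.4 [ 0.733 -0.264  0.009]
```

View pics/f1.png

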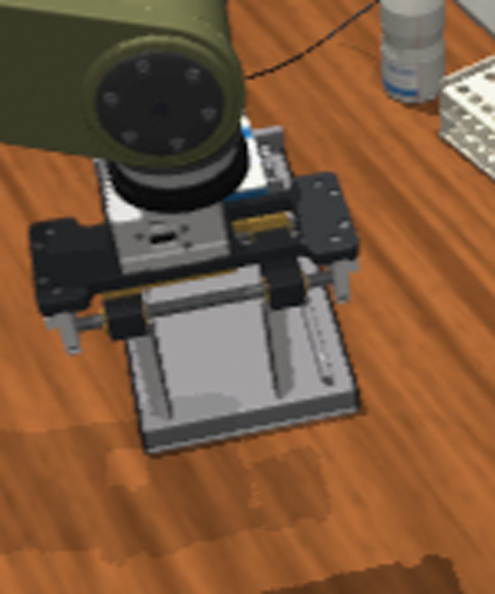

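View pics/f1tz.png

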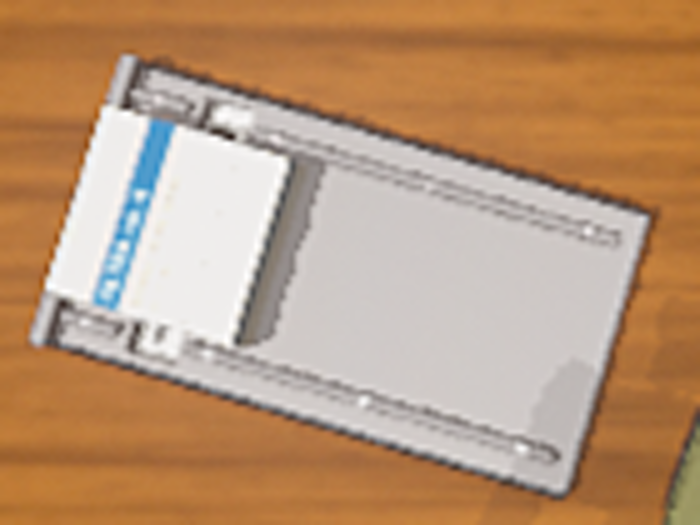

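View pics/f1t.png

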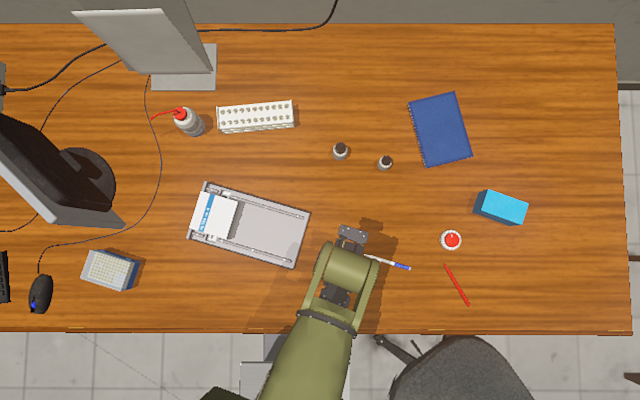

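Home by force and picture, but the top view could hide a 1–2 mm rebound (front edge reads 148.4 mm versus about 150). Plenty of time, so I'll seat it once more, gently.

>>> servo_tool(rows=[[0.012,0.035,0,0,0,0,0.4],[0.025,0.07,0,0,0,0,0.4],[0.038,0.105,0,0,0,0,0.4],[0.052,0.14,-0.01,0,0,0,0.4],[0.065,0.175,-0.02,0,0,0,0.4],[0.078,0.21,-0.03,0,0,0,0.4],[0.09,0.235,-0.04,0,0,0,0.4],[0.096,0.251,-0.05,0,0,0,0.4]])

```text
time_s: 22.03
ee_pos: [0.5426, 0.1246, 0.1078]
eef_rot: [3.137, 0.002, 1.293]
force: [0.2, -0.7, -0.1]
grip_width: 0.066
```

>>> servo_tool(rows=[[0,0,-0.02,0,0,0,0.4],[0,0,-0.045,0,0,0,0.4],[0,0,-0.07,0,0,0,0.4],[0,0,-0.09,0,0,0,0.4],[0,0,-0.1,0,0,0,0.4],[0,0,-0.106,0,0,0,0.4],[0,0,-0.106,0,0,0,0.4],[0,0,-0.106,0,0,0,0.4]])

```text
time_s: 22.7
ee_pos: [0.5431, 0.1248, 0.0027]
eef_rot: [3.136, 0.002, 1.293]
force: [0.4, 0.3, 0.0]
grip_width: 0.0657
```

>>> servo_tool(rows=[[0.002,0.007,0,0,0,-0.005,0.4],[0.0042,0.0144,0,0,0,-0.005,0.4],[0.0064,0.022,0,0,0,-0.005,0.4],[0.0084,0.0288,0,0,0,-0.005,0.4],[0.0098,0.0336,0,0,0,-0.005,0.4],[0.0109,0.0374,0,0,0,-0.005,0.4],[0.0115,0.0394,0,0,0,-0.005,0.4],[0.0118,0.0403,0,0,0,-0.005,0.4]])

```text
time_s: 23.37
ee_pos: [0.5549, 0.1654, 0.0026]
eef_rot: [3.136, 0.002, 1.288]
force: [0.6, 0.5, -0.6]
grip_width: 0.0663
```

>>> servo_tool(rows=[[0.0001,0.0003,0,0,0,0,0.4],[0.0002,0.0006,0,0,0,0,0.4],[0.0003,0.001,0,0,0,0,0.4],[0.0004,0.0015,0,0,0,0,0.4],[0.0006,0.002,0,0,0,0,0.4],[0.0007,0.0025,0,0,0,0,0.4],[0.0008,0.003,0,0,0,0,0.4],[0.0008,0.003,0,0,0,0,0.4]])

```text
time_s: 24.03
ee_pos: [0.5551, 0.1668, 0.0026]
eef_rot: [3.138, 0.004, 1.287]
force: [-6.1, -11.8, 6.4]
grip_width: 0.0657
```

Same stop position under 13 N. Backing off slowly.

>>> servo_tool(rows=[[-0.0003,-0.001,0,0,0,0,0.4],[-0.0006,-0.002,0,0,0,0,0.4],[-0.0009,-0.003,0,0,0,0,0.4],[-0.0014,-0.005,0,0,0,0,0.4],[-0.0028,-0.0096,0,0,0,0,0.4],[-0.006,-0.02,0,0,0,0,0.4],[-0.01,-0.034,0.01,0,0,0,0.4],[-0.014,-0.05,0.03,0,0,0,0.4]])

```text
time_s: 24.7
ee_pos: [0.5392, 0.1158, 0.0309]
eef_rot: [3.141, 0.006, 1.288]
force: [-0.2, 0.7, 0.4]
grip_width: 0.0656
```

>>> servo_tool(rows=[[-0.005,-0.015,0.03,0,0,0,0.4],[-0.01,-0.03,0.06,0,0,0,0.4],[-0.015,-0.05,0.09,0,0,0,0.4],[-0.03,-0.08,0.1,0,0,0,0.4],[-0.05,-0.11,0.11,0,0,0,0.4],[-0.07,-0.14,0.12,0,0,0,0.4],[-0.085,-0.16,0.12,0,0,0,0.4],[-0.09,-0.17,0.12,0,0,0,0.4]])

```text
time_s: 25.37
ee_pos: [0.4475, -0.0565, 0.1514]
eef_rot: [3.14, 0.006, 1.286]
force: [0.4, -0.7, 0.7]
grip_width: 0.0659
```

```bash
python3 t3.py f2 | grep -v zmin; python3 - <<'E'
from h import *
p=cams.camera("top"); save(p,"f2t")
E
```

```text
[ 0.44778086 -0.05681485  0.15118362] [3.1403999  0.00634008 1.28578299] 0.06554197589991824 [-0.71564525 -0.16487229  0.49212366] 25.4167
ee tray -0.2149362764582428 0.041220494647678435
scene boxtop 110 x [0.0409 0.1497] y [-0.0529  0.0146] ((0.09516257792711258, -0.02293732762336731), (0.11064934730529785, 0.0709424540400505), 5.527861595153809)
top boxtop 1439 x [0.0395 0.1487] y [-0.0541  0.0538] ((0.0946752279996872, -6.559863686561584e-05), (0.11176673322916031, 0.10990916192531586), 0.1861315220594406)
```

View pics/f2t.png

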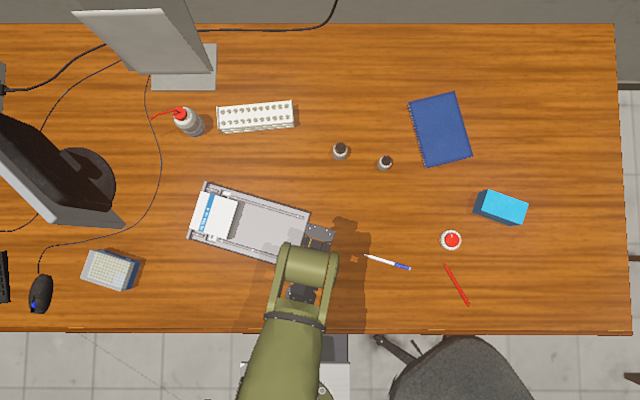

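The picture shows the box home at the left end of the tray (215,215). The pen (387,262), bottles (340,150; 385,163) and timer (451,240) are where they started, and the arm is clear.

```bash
python3 -c "
from station import hand_in
print(hand_in())"
```

```text
the job is handed in; nothing more can be done
None
```

The thick marker now lies in the groove. The filter box is pushed over it against the end stop. I let go of everything and handed the job in at about 25.5 s.

**Last checks:**
- **Box:** its centre reads about 94.7 mm along the tray and 0 mm across, square to within 0.2°. Home is 95 mm. Two separate pushes, of about 9 N and 13 N, stopped at the same place.
- **Marker:** before the box went over it, its top read about 25 mm above the bench, so below the 28 mm deck. It is now hidden under the box.
- **Bystanders:** the pen, both bottles and the timer look unmoved in the last top picture. The network did not report the timer in its final check, so for that one I relied on the picture.
- **Arm:** it is clear of everything, with the gripper open.

**What went wrong or disagreed:**
- **First lift:** it came up empty, partly because I lifted before the fingers had closed.
- **Second try:** it also closed on nothing. The arm's reported height is about 36 mm too low compared with both the camera depth and the gripper's stated size. I used the camera for heights from then on.
- **After the first push:** the camera read the box's front edge 1–2 mm short, so I seated the box a second time. It still reads 148.7 mm against the stop at 150 mm, which is within the measuring error.

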